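Load the two-tier sample carrier

ROBOT

A 6-joint arm with a two-finger parallel gripper is mounted at the origin on the work surface. World frame = base frame: x ahead of the robot, y to its left, z up, the work surface at z = 0. Lengths are in m, angles in rad, forces in N, time in s.
With the tool pointing down it reaches from about 0.3 to 0.85 m from the base axis. Payload 5.4 kg.
Tool frame: the origin (TCP) lies on the centre line of the jaws, within the pads' length; the fingertips stand 17 mm ahead of it and the grasp point (between the pads) lies 2 mm behind it; z points along the fingers, y is the line along which they close (so a half turn about z gives the same grasp; the last joint's range is limited). The gripper opens to 85 mm and grips with 20 to 120 N. Pads are 22 mm wide; open, the fingers measure 114 mm over their backs; the gripper's body (76 mm by 85 mm) begins 54 mm behind the grasp point. The pads swing forward as they close: fully open they stand 13 mm farther back than shut.
Start: joints at [-1.431, 0.158, 1.597, -0, 1.386, -0.21], TCP at [0.197, -0.54, 0.248] pointing down, gripper open.
Joint ranges: [-2.91, 2.91], [-0.94, 2.29], [0.18, 2.7], [-1.29, 4.43], [0.17, 2.64], [-3, 3]. Speed limits (rad/s): [2.57, 2.57, 3.14, 3.14, 3.14, 3.14].

INTERFACE

Orientations are given as a unit quaternion [w, x, y, z].
In Python, from plant import move_pose, movel, goto_joints, move_gripper, wait, inverse_kinematics, grab_frame, camera_model, MotionError, close_job, read_time_s, read_joints, read_qvel, read_tau, read_ee_pos, read_tcp_rot, read_contact_force, read_wrist_torque, read_grip_width, read_grasp_force gives the robot as it stands. The module is installed in compiled form; this text tells all that it offers. Calls block until the motion is done:
- move_pose(position, orientation): joint-space move of the TCP to a pose.
- movel(position, rotation=None, feed=0.15, until_force=None): straight line of the TCP; rotation=None keeps the orientation; feed is the mean speed in m/s. With until_force (N) it stops when the force on the tool has changed by that much, and returns True; else False.
- goto_joints(angles): joint-space move.
- move_gripper(opening, squeeze=None): finger opening in m; squeeze is the grip in N (None keeps the last); returns when the fingers have stopped.
- wait(seconds).
- inverse_kinematics(position, orientation): joint angles nearest the present ones, or None.
- grab_frame(name): name is "scene" or "side" or "wrist"; returns the picture (480x640x3 uint8, red, green, blue); there is no depth.
- camera_model(name): a dict with "mtx" (3x3 intrinsics, pixels), "extrinsics" (4x4, takes a point from camera to world coordinates); the wrist camera has in their place "T_tool_cam" (4x4, takes a point from camera to tool coordinates, whose origin is the TCP and whose axes are the flange's). Camera axes: x right, y down, z forward; pixel columns grow to the right and rows downward; lengths in m; the calibration is good to about 2 mm. A picture is of the moment at which its call begins: read the wrist's pose just before it. camera_model takes no time and is no camera call.
A pose or a line that the arm cannot do raises MotionError and nothing moves.
- close_job(): hands the job in; it is judged then, once.
Readings, each from a call of its own:
- read_time_s(): time.
- read_joints(): joint angles.
- read_qvel(): joint speeds.
- read_tau(): joint torques, N m.
- read_ee_pos(): TCP position.
- read_tcp_rot(): TCP orientation.
- read_contact_force(): force on the tool from outside, world axes, zero at the start.
- read_wrist_torque(): the same for the moment, N m.
- read_grip_width(): finger opening in m.
- read_grasp_force(): force on a finger pad.
Only numpy, scipy, OpenCV 4.12 (cv2) and the standard library are available. Lean on these libraries where they do the work, as an engineer would, in place of code of your own. Each camera call takes 0.05 s, during which the arm holds its last target. There are 200 camera calls.

TASK

Load the round two-tier carrier: first stand the three squat jars upright in a triangle on the floor of the shallow steel tray, then lay the aluminium deck, ring upwards, level on the jars' lids and centred over the tray, and last stand the amber bottle upright in the deck's ring, down on the disc. Let go of everything, and leave the blue tip box where it is.

Things in the scene. Friction and masses are not known exactly. Their poses are not given: they have to be found in the camera images.
- jar_a_mid (a point): one of three identical squat round screw-lid jars (interchangeable): white with a grey lid of the same diameter, 46 mm diameter, 46 mm tall, 90 g, loose, standing on the bench. Point: on its axis, half-way up (23 mm above its underside); z up its axis
- jar_b_mid (a point): one of three identical squat round screw-lid jars (interchangeable): white with a grey lid of the same diameter, 46 mm diameter, 46 mm tall, 90 g, loose, standing on the bench. Point: on its axis, half-way up (23 mm above its underside); z up its axis
- jar_c_mid (a point): one of three identical squat round screw-lid jars (interchangeable): white with a grey lid of the same diameter, 46 mm diameter, 46 mm tall, 90 g, loose, standing on the bench. Point: on its axis, half-way up (23 mm above its underside); z up its axis
- bottle_mid (a point): the slim amber bottle with a white cap, loose, standing on the bench: 85 mm tall; straight-sided body 34 mm in diameter from the underside to 64 mm up, then a shoulder and a cap 26 mm in diameter; 110 g. Point: on its axis, 42.5 mm above its underside; z up its axis
- deck_mid (a point): the upper deck, loose, lying on the bench: a flat aluminium disc 110 mm in diameter and 5 mm thick, with an upright open ring (the bottle holder, also the grip) in the middle of its upper face: outer diameter 50 mm, inner diameter 43 mm, standing 25 mm above the disc (30 mm in all); inside the ring the floor is the disc's upper face; 160 g. Point: on its axis, 15 mm above its underside; z up its axis
- tray_floor (a point): the lower tray, fixed to the bench: a round shallow steel tray, outer diameter 126 mm, inner diameter 120 mm, floor 3 mm thick, rim top 10 mm above the bench. Point: centre of its inner floor, 3 mm above the bench; z up. The three jars fit only as a triangle, each with its axis about 32 mm from the tray's centre (27 to 37 mm is possible)
- tipbox_mid (a point): bystander, leave alone: closed pipette-tip box, blue with a grey lid, 120 mm (x) by 85 mm (y), 54 mm tall, 400 g. Point: its centre, 27 mm up

How it is judged:
On the way, in this order (a step that is already met when the one before it is completed fails the run):
1. all three jars stand in the tray (horizontal distance between each of jar_a_mid, jar_b_mid, jar_c_mid and tray_floor below 0.04 m and z of jar_a_mid in the frame of tray_floor between 0.019 and 0.027 m and angle between each of jar_a_mid, jar_b_mid, jar_c_mid's own z axis and vertical below 0.1 rad and z of jar_b_mid in the frame of tray_floor between 0.019 and 0.027 m and z of jar_c_mid in the frame of tray_floor between 0.019 and 0.027 m and horizontal distance between jar_a_mid and jar_b_mid below 0.068 m and horizontal distance between each of jar_a_mid, jar_b_mid and jar_c_mid below 0.068 m), for 0.2 s.
2. the deck lies level and centred on the three jars (all of step 1 and horizontal distance between deck_mid and tray_floor below 0.012 m and z of deck_mid in the frame of tray_floor between 0.057 and 0.065 m and angle between deck_mid's own z axis and vertical below 0.08 rad), for 0.2 s.
3. the bottle stands in the deck's ring (all of step 2 and horizontal distance between bottle_mid and deck_mid below 0.008 m and z of bottle_mid in the frame of deck_mid between 0.028 and 0.0365 m and angle between bottle_mid's own z axis and vertical below 0.12 rad), for 0.2 s.
At the end, for the whole second after the job is handed in: Jars upright on the tray floor (4 mm), under 40 mm from its centre and 68 mm from each other; deck ring up, level (0.08 rad) on the lids (4 mm), within 12 mm of the tray centre; bottle upright in the ring (8 mm), down on the disc (5 mm); all five at rest (all of step 3 and linear speed of each of jar_a, jar_b, jar_c, bottle, deck below 0.01 m/s); the robot touches nothing.
It fails at once if the tip box is moved more than 15 mm (distance of tipbox_mid from where it was at the start of the episode above 0.015 m).
It also fails if it takes over 115 s, if anything falls off the work surface, if the arm or the gripper's body presses on something with over 40 N, if the wrist force passes 120 N, or if a joint passes its speed limit or range.

## Working session

There is one attempt and no reset: what is moved stays moved. The work goes in short steps, each a Python script; the robot and the scene stay as the last script left them, time stands still between calls to the robot, and variables do not carry over. Pictures are saved under pics/ and viewed, at most 14 in all, crops included, and the job is handed in when it is done.

```bash
mkdir -p pics
python3 - <<'E'
from plant import *
import cv2,numpy as np
for n in("scene","side","wrist"):
    cv2.imwrite(f"pics/{n}0.png",grab_frame(n)[...,::-1]); print(n,{k:np.round(v,4).tolist() for k,v in camera_model(n).items() if hasattr(v,'__len__') and not isinstance(v,str)})
print(read_time_s(),read_ee_pos(),read_tcp_rot(),read_grip_width())
E
```

```text
scene {'mtx': [[490.7964, 0.0, 322.6626], [0.0, 490.7964, 244.0649], [0.0, 0.0, 1.0]], 'extrinsics': [[0.3263, 0.7517, -0.5731, 1.0046], [0.9453, -0.2591, 0.1984, -0.1597], [0.0007, -0.6065, -0.7951, 0.7078], [0.0, 0.0, 0.0, 1.0]]}
side {'mtx': [[498.0306, 0.0, 312.8205], [0.0, 498.0306, 229.0214], [0.0, 0.0, 1.0]], 'extrinsics': [[0.9714, -0.1646, 0.171, 0.3982], [-0.2367, -0.724, 0.6479, -0.6326], [0.0171, -0.6699, -0.7423, 0.8009], [0.0, 0.0, 0.0, 1.0]]}
wrist {'mtx': [[332.5258, 0.0, 324.0299], [0.0, 332.5258, 238.4844], [0.0, 0.0, 1.0]], 'T_tool_cam': [[-0.0002, -0.9523, -0.3053, 0.078], [1.0, 0.0003, -0.0018, 0.0017], [0.0018, -0.3053, 0.9523, -0.1253], [0.0, 0.0, 0.0, 1.0]]}
0.15 [ 0.19696942 -0.5397196   0.24752098] [-7.66048061e-04  9.84746922e-01  1.73991123e-01  3.79113305e-05] 0.08535759558716736
```

View pics/scene0.png

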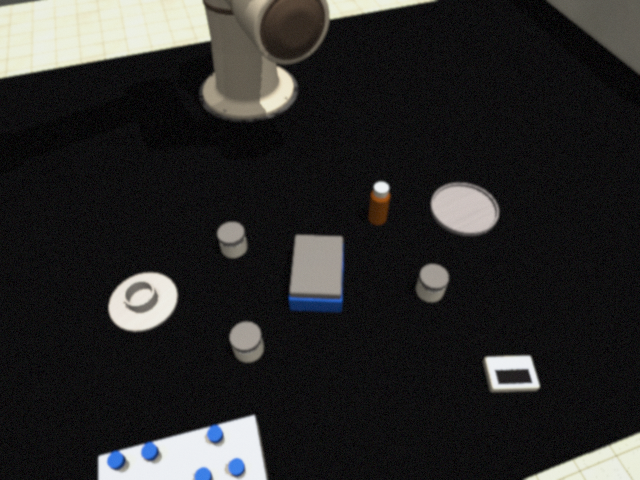

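View pics/side0.png

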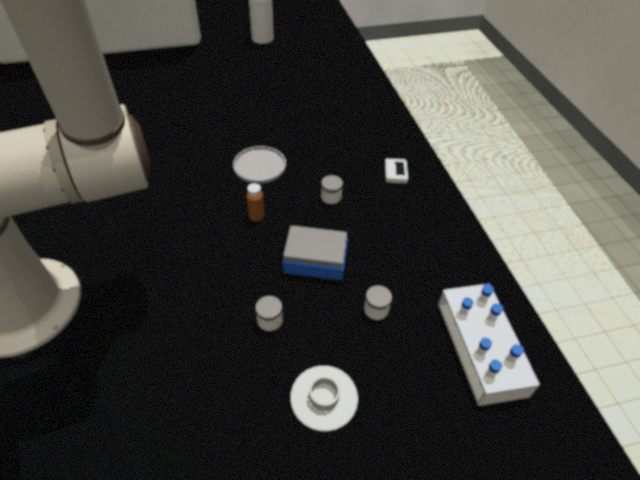

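The scene view shows the tray at (465,209), bottle (379,203), jar lids near (232,232), (433,275) and (246,336), deck (143,300), and tip box (318,272). The side view shows the tray at (259,164), bottle (256,203), jar lids near (332,184), (269,307) and (378,296), and deck (324,397). I'll compute first positions by intersecting the rays of both views.

```bash
cat > h.py <<'E'
from plant import *
import cv2,numpy as np
from scipy.spatial.transform import Rotation as Ro
def Q(yaw): return np.array([0,np.cos(yaw/2),np.sin(yaw/2),0])
def rot(): 
    w,x,y,z=read_tcp_rot(); return Ro.from_quat([x,y,z,w]).as_matrix()
def cam(n):
    m=camera_model(n)
    if n=="wrist":
        T=np.eye(4);T[:3,:3]=rot();T[:3,3]=read_ee_pos();return m["mtx"],T@m["T_tool_cam"]
    return m["mtx"],m["extrinsics"]
def ray(K,T,uv,z):
    d=T[:3,:3]@np.linalg.solve(K,[uv[0],uv[1],1.]);return T[:3,3]+d*(z-T[2,3])/d[2]
def proj(K,T,p):
    c=T[:3,:3].T@(np.asarray(p)-T[:3,3]);return (K@c)[:2]/c[2]
def look(name):
    K,T=cam("wrist");im=grab_frame("wrist");cv2.imwrite(f"pics/{name}.png",im[...,::-1]);return K,T,im
E
python3 - <<'E'
from h import *
S=cam("scene");D=cam("side")
for n,a,b,z in[("tray",(465,208),(259.5,163),.01),("bottlecap",(381,187),(255,188),.085),("jarN",(433,276),(332,183.5),.046),("jar2",(231.5,232),(269,306.5),.046),("jar3",(246,335),(378,296.5),.046),("deck",(143,301),(324,398),.005),("box",(318,266),(316,245),.054)]:
    print(n,ray(*S,a,z).round(3)[:2],ray(*D,b,z).round(3)[:2])
E
```

```text
tray [0.508 0.297] [0.505 0.296]
bottlecap [0.47  0.133] [0.473 0.131]
jarN [0.647 0.153] [0.646 0.15 ]
jar2 [ 0.451 -0.135] [ 0.451 -0.138]
jar3 [ 0.651 -0.158] [ 0.649 -0.161]
deck [ 0.513 -0.304] [ 0.511 -0.307]
box [ 0.573 -0.018] [ 0.566 -0.023]
```

Both views agree to about 3 mm. I'll look closer from the wrist at each jar, the deck, the bottle and the tray.

Run:
```python
from h import *
import pickle
out={}
t0=read_time_s()
for n,p,z in[("deck",(.512,-.305),.005),("jar2",(.451,-.137),.046),("jar3",(.650,-.16),.046),("jarN",(.646,.151),.046),("bottle",(.471,.132),.085),("tray",(.507,.297),.01)]:
    y=np.arctan2(p[1],p[0])+np.pi/2
    move_pose([*p,z+.125],Q(y))
    K,T,im=look("w_"+n);out[n]=(K,T,im)
    print(n,proj(K,T,[*p,z]).round(1),read_joints().round(2)[[0,5]],read_time_s())
pickle.dump(out,open("w.pkl","wb"))
cv2.imwrite("pics/mont.png",cv2.resize(np.vstack([np.hstack([out[k][2] for k in r]) for r in(("deck","jar2","jar3"),("jarN","bottle","tray"))])[...,::-1],(798,400),interpolation=cv2.INTER_AREA))
```

```text
deck [322.3 233.2] [-0.74 -0.2 ] 1.7167
jar2 [322.  233.2] [-0.55 -0.26] 2.525
jar3 [324.3 234. ] [-0.42 -0.18] 3.3917
jarN [324.1 232.6] [ 0.05 -0.18] 4.625
bottle [322.7 233.3] [ 0.02 -0.25] 5.425
tray [324.2 233.5] [ 0.32 -0.21] 6.2417
```

View pics/mont.png

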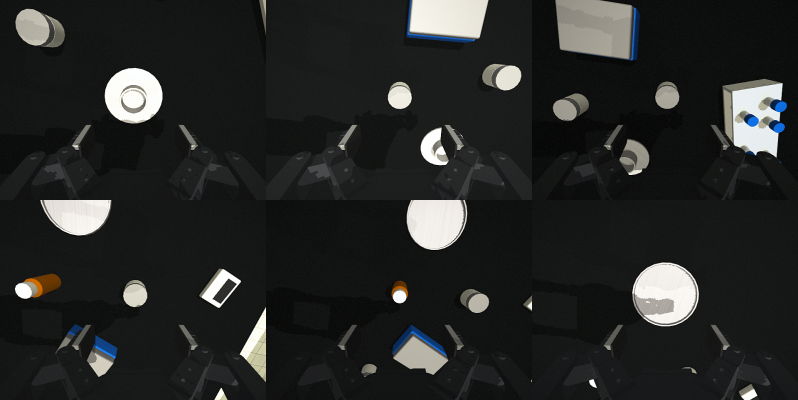

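The montage shows every object near its expected pixel, with the tray rim and deck disc fully visible. I'll fit circles on the known height planes.

```bash
cat >> h.py <<'E'
from scipy.optimize import least_squares
def circ(K,T,im,guess,z,r,half=True,thr=70):
    """centre of the top circle (radius r, height z) of the bright blob nearest to guess"""
    g=proj(K,T,[*guess,z]); m=(im.max(2)>thr).astype(np.uint8)
    cs,_=cv2.findContours(m,cv2.RETR_EXTERNAL,cv2.CHAIN_APPROX_NONE)
    c=min((c for c in cs if cv2.contourArea(c)>150),key=lambda c:np.hypot(*(c[:,0].mean(0)-g)))
    P=np.array([ray(K,T,u,z)[:2] for u in cv2.convexHull(c)[:,0].astype(float)]); n=T[:2,3]
    x=P.mean(0)
    for _ in range(6):
        d=x-n; k=(P-x)@d>0 if half else np.ones(len(P),bool)
        s=least_squares(lambda q:np.hypot(*(P[k]-q).T)-r,x,loss="soft_l1",f_scale=.001); x=s.x
    free=least_squares(lambda q:np.hypot(*(P[k]-q[:2]).T)-q[2],[*x,r]).x
    return x,free[2]
E
python3 - <<'E'
from h import *
import pickle
o=pickle.load(open("w.pkl","rb"))
for n,p,z,r,h in[("deck",(.512,-.305),.005,.055,0),("jar2",(.451,-.137),.046,.023,1),("jar3",(.650,-.16),.046,.023,1),("jarN",(.646,.151),.046,.023,1),("bottle",(.471,.132),.085,.013,1),("tray",(.507,.297),.01,.063,0)]:
    x,rr=circ(*o[n],p,z,r,h); print(n,x.round(4),round(rr,4))
E
```

```text
deck [ 0.511  -0.3048] 0.0548
jar2 [ 0.4502 -0.1376] 0.023
jar3 [ 0.6506 -0.1597] 0.0229
jarN [0.6461 0.154 ] 0.0231
bottle [0.4696 0.1327] 0.0137
tray [0.5041 0.2968] 0.0627
```

```bash
cat >> h.py <<'E'
C=np.array([.5041,.2968])
def nat(p): return np.arctan2(p[1],p[0])+np.pi/2+.2
def pick(p,z,yaw,op=.085,sq=30,hov=.2):
    move_gripper(op); move_pose([*p,hov],Q(yaw)); movel([*p,z],feed=.15)
    move_gripper(0,sq); print("grip",round(read_grip_width(),4),round(read_grasp_force(),1))
    movel([*p,hov],feed=.2)
def place(p,z,yaw,op,hov=.2,f=4):
    move_pose([*p,hov],Q(yaw)); print("w",round(read_grip_width(),4))
    movel([*p,z+.008],feed=.15); wait(.2)
    hit=movel([*p,z-.003],feed=.02,until_force=f)
    print("hit",hit,read_ee_pos().round(4),"t",round(read_time_s(),1))
    move_gripper(op); wait(.1); movel([*p,hov],feed=.2)
E
cat > jar.py <<'E'
from h import *
import sys
J={"2":(.4502,-.1376),"3":(.6506,-.1597),"N":(.6461,.154)}
for k,ph,yaw in[("N",1.9,1.9),("2",1.9+2.0944,1.9+2.0944-np.pi),("3",1.9-2.0944,1.9-2.0944+np.pi)]:
    if k not in sys.argv[1]: continue
    pick(J[k],.030,nat(J[k])-.2)
    place(C+.032*np.array([np.cos(ph),np.sin(ph)]),.033,yaw,.062)
y=nat(C)-.2
move_pose([*C,.2],Q(y)); look("after_"+sys.argv[1])
E
python3 jar.py N
```

```text
grip 0.0451 31.1
w 0.0454
hit True [0.4939 0.3272 0.0338] t 12.8
```

View pics/after_N.png

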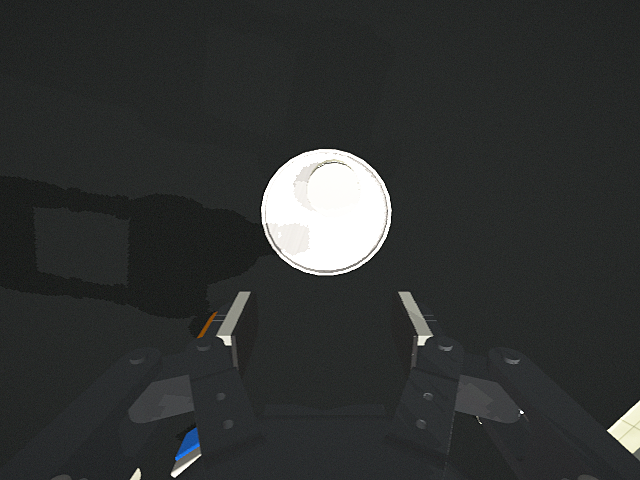

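The first jar stands in its slot, with its lid at about (330,185) inside the tray circle centred at (326,212). Now the other two.

```bash
python3 jar.py 23
```

```text
grip 0.0451 30.7
w 0.0451
hit True [0.4831 0.2727 0.0336] t 22.6
grip 0.0451 31.1
w 0.045
hit True [0.5356 0.2907 0.0337] t 32.4
```

View pics/after_23.png

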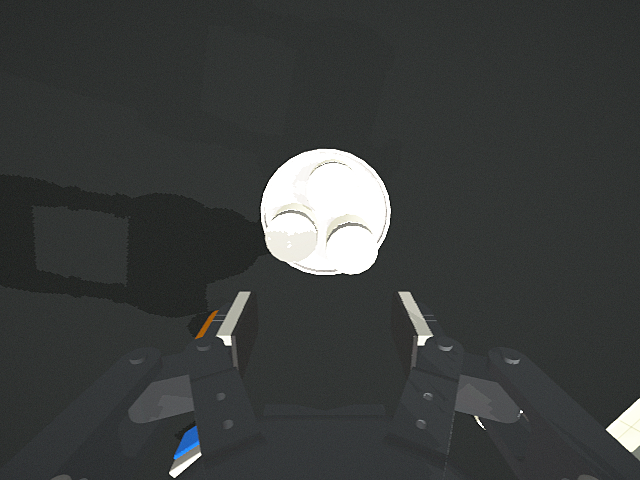

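All three jars form the triangle, with lids at (330,185), (292,238) and (351,247). Next is the deck.

Run:
```python
from h import *
D=np.array([.511,-.3048]);y=nat(D)-.2
pick(D,.0245,y,sq=60)
y=nat(C)-.2
place(C,.0735,y,.066,hov=.22)
K,T,im=look("deck_on")
print(circ(K,T,im,C,.054,.055,0))
```

```text
grip 0.0483 62.0
w 0.0484
hit True [0.5043 0.2969 0.0747] t 43.8
(array([0.50231926, 0.29904505]), np.float64(0.05835512773518994))
```

View pics/deck_on.png

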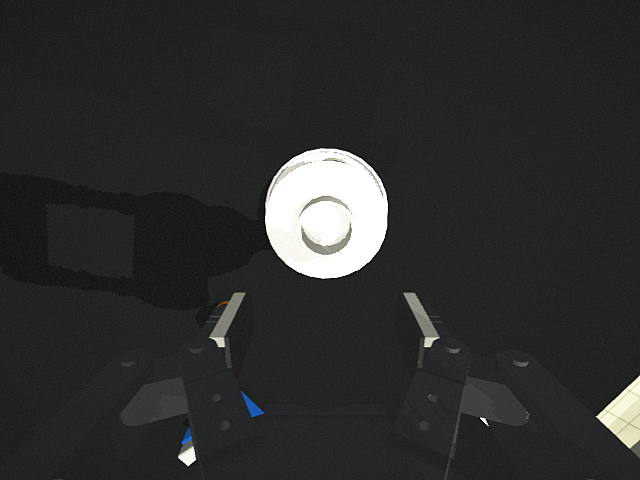

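The deck lies on the jars, with its ring at about (326,223) and the disc hiding the lids. I'll check its centre from the existing picture and pick up the bottle.

Run:
```python
from h import *
K,T=cam("wrist");im=grab_frame("wrist")
x,r=circ(K,T,im,C,.054,.055,1);print("deck",x,r)
B=np.array([.4696,.1327])
pick(B,.048,nat(B)-.2,sq=30,hov=.26)
y=nat(C)-.2
move_pose([*C,.26],Q(y)); movel([*C,.16],feed=.15); wait(.2); look("pre"); print(read_time_s())
```

```text
deck [0.50392754 0.29651491] 0.05515154797865598
grip 0.0327 30.0
51.3167
```

View pics/pre.png

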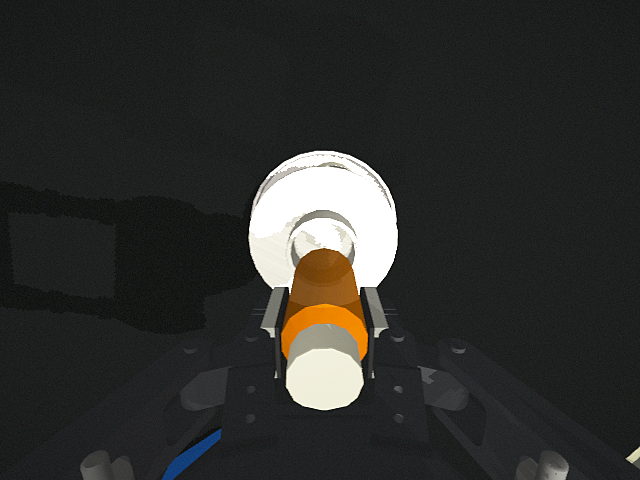

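The bottle hangs straight above the ring, which is at (322,245), and the deck is centred to within 1 mm. I'll lower it now.

Run:
```python
from h import *
movel([*C,.110],feed=.08); wait(.2)
hit=movel([*C,.099],feed=.02,until_force=4); z=read_ee_pos()[2]; print(hit,z,read_contact_force())
if z<.106:
    move_gripper(.06); wait(.2); movel([*C,.2],feed=.15); movel([*C,.26],feed=.2)
    look("end"); cv2.imwrite("pics/endside.png",grab_frame("side")[60:360,130:430][...,::-1])
print(read_time_s())
```

```text
True 0.10233323271675283 [0.23565147 0.26763297 4.98619864]
54.6583
```

View pics/endside.png

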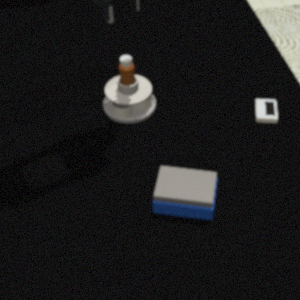

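View pics/end.png

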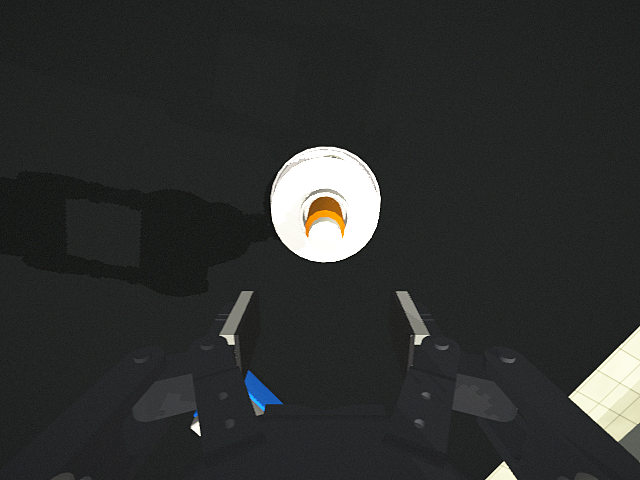

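The bottle stands upright in the ring (cap at (325,235), crop (126,62) in the side view), the deck is level, and the gripper is clear.

```bash
python3 -c "
from plant import *
print(close_job())"
```

```text
the job is handed in; nothing more can be done
None
```

The job is handed in at about 55 s of the 115 s limit: the three jars stand in the tray, the deck lies level and centred on their lids, the bottle stands upright in the ring, the gripper is clear and the tip box was not touched; the call returned no verdict.

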